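# Level the casting stand and set the flask on it

### The arm

A 7-joint arm with a two-finger parallel gripper is mounted at the origin on a cart in front of the work surface, level with it; the furniture and walls round the work are solid. World frame = base frame: x ahead of the robot, y to its left, z up, the work surface at z = 0. Lengths are in m, angles in rad, forces in N, time in s.
With the tool pointing down it reaches from about 0.35 to 0.9 m from the base axis. Payload 7.2 kg.
Tool frame: the origin (TCP) lies on the centre line of the jaws, within the pads' length; the fingertips stand 19 mm ahead of it and the grasp point (between the pads) is the TCP; z points along the fingers, y is the line along which they close (so a half turn about z gives the same grasp; the last joint's range is limited). The gripper opens to 85 mm and grips with 20 to 120 N. Pads are 22 mm wide; open, the fingers measure 114 mm over their backs; the gripper's body (76 mm by 85 mm) begins 54 mm behind the grasp point. The pads swing forward as they close: fully open they stand 13 mm farther back than shut.
Start: joints at [-1.267, 0.411, -0.013, 1.596, 0.006, 1.134, -0.082], TCP at [0.227, 0.582, 0.25] pointing down, gripper open.
Joint ranges: [-2.95, 2.95], [-0.29, 1.99], [-1.47, 1.44], [0.14, 2.54], [-1.03, 4.17], [0.13, 1.85], [-2.86, 2.86]. Speed limits (rad/s): [2.39, 2.39, 3.01, 3.01, 3.14, 3.14, 3.14].

### API

Orientations are given as a unit quaternion [x, y, z, w].
In Python, from rig import manip gives the robot as it stands.
- The arm moves only by the shell command python3 inch.py 'ROWS' [FORCE]. ROWS is rows parted by semicolons, their numbers by spaces, 1 to 5 of them, each of 7 numbers: dx, dy, dz in m, then a rotation vector rx, ry, rz in rad, then the opening from 0.0 (shut) to 1.0 (fully open); each row is the pose to reach, as a shift and turn from the pose commanded when the command began, along the tool's axes at that moment; what a row does not reach only later rows make up. A row lasts 1/10 s, in which the tool goes at most 0.05 m and 0.15 rad, less where a joint would pass 70% of its speed; a pose out of reach is approached as far as the arm can. The fingers move at their own pace and stop on an object; FORCE is the grip in N (left out, the last holds). Time passes only in rows, so rows that do not move let the fingers close. It prints the time, the measured TCP pose, the force, the opening and the grip force at its end.
- manip.sense(): the state, without advancing time (a new reading comes with each control period).
- manip.snapshot(name): name is "scene" or "top"; returns a dict with "img" (480x640x3 uint8, red, green, blue), "fx", "fy", "cx", "cy" (pixels), "R" (3x3) and "t" (3): a world point X has camera coordinates R X + t. Camera axes: x right, y down, z forward; pixel columns grow to the right and rows downward; lengths in m; the calibration is good to about 2 mm. A picture is of the moment at which its call begins. There is no depth.
- manip.hand_in(): hands the job in; it is judged then, once.
The state is a dict: "clock": time; "joint_positions": joint angles; "dq": joint speeds; "tau": joint torques, N m; "eef_pos": TCP position; "tcp_rot": TCP orientation; "force": force on the tool from outside, world axes, zero at the start; "wrist_torque": the same for the moment, N m; "gripper_width": opening from 0.0 (shut) to 1.0 (fully open); "grip_force": force on a finger pad.
Only numpy, scipy, OpenCV 4.12 (cv2) and the standard library are available. Lean on these libraries where they do the work, as an engineer would, in place of code of your own. Each camera call takes 0.05 s, during which the arm holds its last target. There are 200 camera calls.

### The job

The flask can only be poured on a level stand. Turn the two T-bar screws at the front of the stand until its round plate is level to within a degree, then lift the metal casting flask off the bench and set it gently upright in the middle of the plate, inside the inner engraved circle, leaving the plate level. Do not knock over the flask or disturb the loupe, the tin or the carton.

Things in the scene. Friction and masses are not known exactly. Their poses are not given: they have to be found in the camera images.
- stand: levelling stand: grey cast-iron tripod, about 220 x 210 mm, bolted to the bench; origin on the bench under its centre, x to its back, y to its left. A round plate above it rests on three ears: one on a ball pivot at the back, two on brass nuts on the two upright front screws.
- plate_centre (a point): centre of the top face of the round steel plate (160 mm across, 12 mm thick), 60 mm above the bench when level; z is the plate's normal, x points to the back of the stand, y to its left. Two circles are engraved round it, 80 and 128 mm across.
- pivot (a point): centre of the fixed ball pivot, 95 mm behind the stand's centre and 54 mm above the bench; the plate tilts about this point only
- left_bar (a point): middle of the T-bar of the left front screw, on its upright axis, 80 mm in front of the stand's centre and 82 mm left, 106 mm above the bench; x lies along the bar and turns with it. 9 mm steel rod, 104 mm between the centres of its 15 mm end balls, through a head 23 mm across, 88 to 119 mm above the bench. Below the bar is free space down to 80 mm above the bench.
- right_bar (a point): the same for the right front screw, 82 mm to the right (up to 5 mm off while that screw leans)
- left_screw: the left screw; origin on its axis at bench level. It turns without rising: clockwise seen from above, its nut and that ear of the plate climb 8 mm a turn; anticlockwise they sink; the other screw's ear stays. It turns with about 0.1 N m (3 N at 35 mm from the axis), stays where it is left, and has just over two turns to either side of level.
- right_screw: the right screw, just the same: clockwise from above raises its ear 8 mm a turn. It leans with the left ear by up to 5 degrees while the left screw is not yet level
- flask: upright dark steel cylinder with a rim at each end, 56 mm across the rims, 52 mm between, 70 mm high, 0.3 to 0.6 kg, filled with set plaster with a small pouring cone in its top; origin at the centre of its underside, z up through it
- eye_loupe: black eye loupe, 39 mm across, 30 mm high, standing on the bench; leave alone
- polish_tin: flat round tin, 49 mm across, 22 mm high, on the bench; leave alone
- wax_box: small carton 41 x 69 x 28 mm on the bench; leave alone

How it is judged:
On the way:
1. the plate is level to within 1 degree, before the flask stands on it (angle between plate_centre's own z axis and vertical below 0.0175 rad and horizontal distance between flask and plate_centre above 0.12 m), for 0.2 s.
At the end, for the whole second after the job is handed in: The plate is level to within 1 degree, and the flask stands upright and still on it, released, its centre within 13 mm of the plate's centre (so that it lies inside the inner 80 mm circle) (angle between plate_centre's own z axis and vertical below 0.0175 rad and horizontal distance between flask and plate_centre below 0.013 m and z of flask in the frame of plate_centre between -0.003 and 0.003 m and angle between flask's own z axis and vertical below 0.04 rad and linear speed of flask below 0.01 m/s); the robot touches nothing.
It fails at once if the flask is tipped over (more than 30 degrees) (angle between flask's own z axis and vertical above 0.52 rad).
It fails at once if the flask is dropped (falls freely faster than 0.4 m/s) (linear speed of flask above 0.4 m/s and contact force between the fingers and flask below 0.1 N).
It fails at once if the loupe is moved more than 20 mm (distance of eye_loupe from where it was at the start of the episode above 0.02 m).
It fails at once if the tin is moved more than 20 mm (distance of polish_tin from where it was at the start of the episode above 0.02 m).
It fails at once if the carton is moved more than 20 mm (distance of wax_box from where it was at the start of the episode above 0.02 m).
It also fails if it takes over 72 s, if anything falls off the work surface, if the arm or the gripper's body presses on something with over 40 N, if the wrist force passes 120 N, or if a joint passes its speed limit or range.

## Working session

There is one attempt and no reset: what is moved stays moved. The work goes in short steps, Python scripts to look and compute and a shell command to move; the robot and the scene stay as the last step left them, time stands still between calls to the robot, and variables do not carry over. Pictures are saved under pics/ and viewed, at most 10 in all, crops included, and the job is handed in when it is done.

```bash
ls; mkdir -p pics; python3 - <<'E'
from rig import manip
import cv2
s=manip.sense();print(s)
for n in("scene","top"):
    d=manip.snapshot(n);cv2.imwrite(f"pics/{n}0.png",d["img"][:,:,::-1]);print({k:d[k] for k in d if k!="img"})
E
```

```text
inch.py
pics
rig.py
{'clock': 0.0, 'joint_positions': array([-1.26722611,  0.41190242, -0.01270962,  1.59703726,  0.00560587,
        1.13430122, -0.08221394]), 'dq': array([ 0.00170921, -0.00206889, -0.00139099, -0.00037334, -0.00019329,
        0.00059616,  0.00071828]), 'tau': array([ 8.42064901e-05, -6.00632071e+01,  6.82226624e-01, -2.99413544e+01,
        1.37485974e-02,  1.08106068e-02, -1.58245118e-06]), 'eef_pos': array([0.2269125 , 0.58185759, 0.24945427]), 'tcp_rot': array([ 1.84811030e-01,  9.82773745e-01, -8.01338379e-04, -8.93029538e-05]), 'force': array([ 0.41639441, -0.95155259, -0.15931664]), 'wrist_torque': array([-0.01655041,  0.02091502, -0.0005112 ]), 'grip_force': 0.0, 'gripper_width': 0.99951639179379}
{'fx': 592.1456257216255, 'fy': 592.1456257216255, 'cx': 316.85790796064384, 'cy': 236.32909706772452, 'R': array([[ 0.60417819, -0.7967455 , -0.01285763],
       [-0.4596384 , -0.33527586, -0.82238838],
       [ 0.65092339,  0.50277898, -0.56878119]]), 't': array([-0.38637648,  0.32066845,  0.8665866 ])}
{'fx': 436.9028482409958, 'fy': 436.9028482409958, 'cx': 319.49737138665756, 'cy': 248.44205938311453, 'R': array([[-0.00955245, -0.99947315,  0.03101894],
       [-0.99182094,  0.00552177, -0.12751754],
       [ 0.12727908, -0.03198334, -0.99135115]]), 't': array([-0.08976598,  0.56814906,  0.97951555])}
```

View pics/scene0.png

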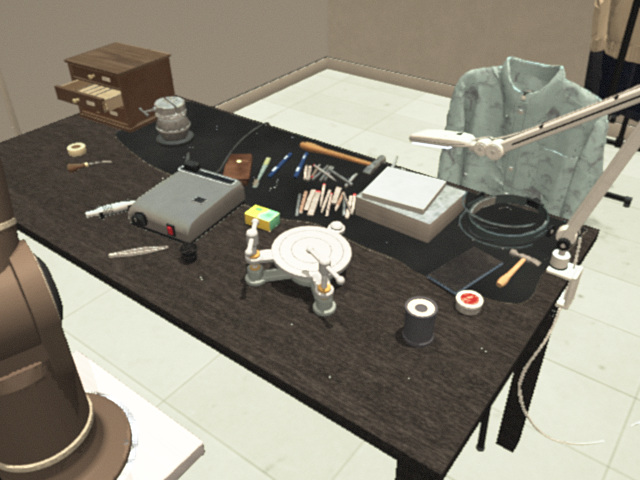

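View pics/top0.png

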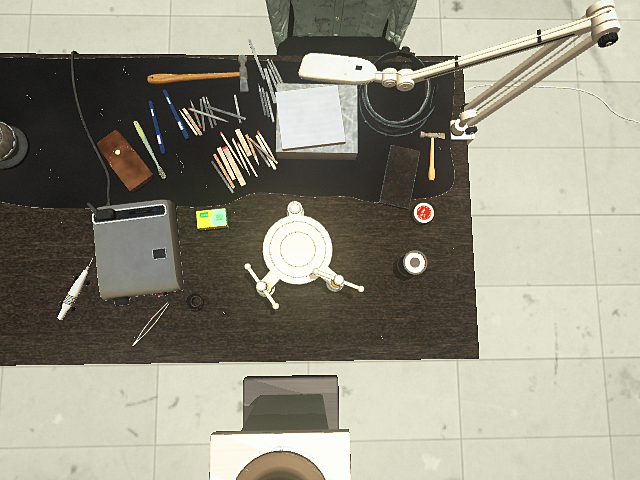

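The scene view shows the stand at about (312,255), with T-bars near (250,245) and (325,275), and the flask at (420,322). The top view shows the plate at (297,250), left bar (263,287), right bar (338,281), flask (413,264), tin (424,212), carton (211,218) and loupe (196,301). Next I'll enlarge the stand.

```bash
python3 - <<'E'
import cv2
a=cv2.imread("pics/scene0.png")[205:325,230:370];b=cv2.imread("pics/top0.png")[195:315,235:375]
for n,i in(("s1",a),("t1",b)):
    cv2.imwrite(f"pics/{n}.png",cv2.resize(i,None,fx=5,fy=5,interpolation=cv2.INTER_CUBIC))
E
```

```text
(no output)
```

View pics/s1.png

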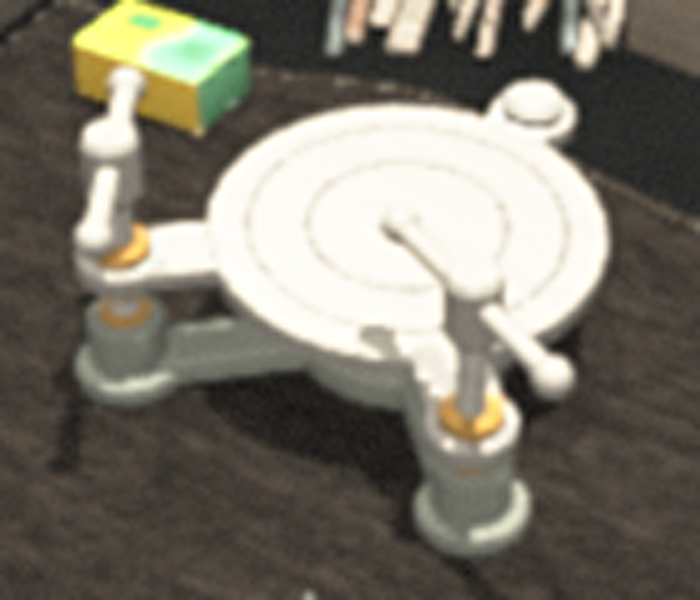

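View pics/t1.png

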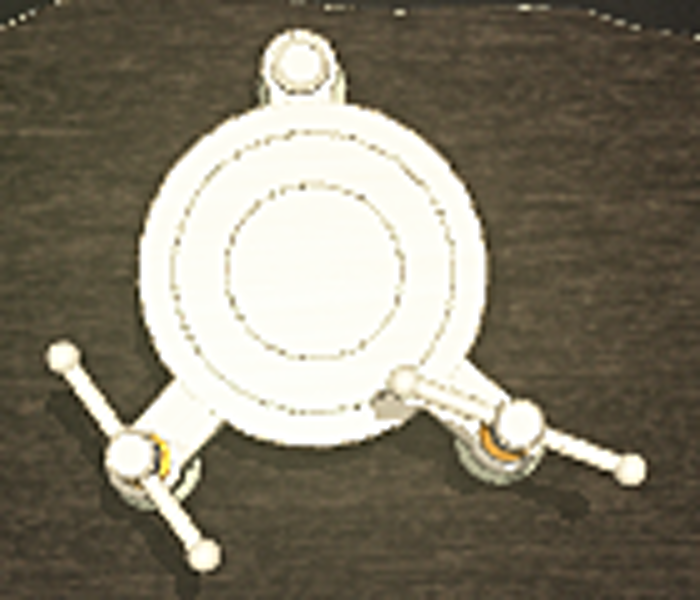

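The crops show the left bar's balls at (127,82)/(94,235) in the scene crop and (63,357)/(204,555) in the top crop. The right bar's are at (399,221)/(552,374) and (404,380)/(631,468). The left ear sits high and the right ear low. Next I'll fit the stand pose, ear heights and bars.

```bash
cat > h.py <<'E'
import numpy as np,cv2
from scipy.optimize import least_squares
from scipy.spatial.transform import Rotation as Ro
CAM={'scene':dict(f=592.1456257216255,c=(316.85790796064384,236.32909706772452),R=np.array([[0.60417819,-0.7967455,-0.01285763],[-0.4596384,-0.33527586,-0.82238838],[0.65092339,0.50277898,-0.56878119]]),t=np.array([-0.38637648,0.32066845,0.8665866])),
'top':dict(f=436.9028482409958,c=(319.49737138665756,248.44205938311453),R=np.array([[-0.00955245,-0.99947315,0.03101894],[-0.99182094,0.00552177,-0.12751754],[0.12727908,-0.03198334,-0.99135115]]),t=np.array([-0.08976598,0.56814906,0.97951555]))}
def proj(n,X):
    c=CAM[n];q=np.atleast_2d(X)@c['R'].T+c['t'];return q[:,:2]/q[:,2:]*c['f']+np.array(c['c'])
def ray(n,p):
    c=CAM[n];p=np.atleast_2d(p);d=np.c_[(p-np.array(c['c']))/c['f'],np.ones(len(p))]@c['R'];return -c['R'].T@c['t'],d
def onz(n,p,z): o,d=ray(n,p);return (o+d*((z-o[2])/d[:,2])[:,None])
def tri(ps,pt):
    r=least_squares(lambda X:np.r_[proj('scene',X)[0]-ps,proj('top',X)[0]-pt],onz('top',pt,.1)[0]);return r.x,np.abs(r.fun).max()
def plate(p):  # x,y,yaw,hL,hR -> stand R, centre, Rplate
    Rs=Ro.from_euler('z',p[2]).as_matrix();pv=np.array([.095,0,.054])
    A=np.array([-.08,.082,.054+p[3]])-pv;B=np.array([-.08,-.082,.054+p[4]])-pv
    n=np.cross(A,B);n/=np.linalg.norm(n);x=-(A+B);x-=n*(x@n);x/=np.linalg.norm(x)
    Rp=np.c_[x,np.cross(n,x),n];c=pv+Rp@[-.095,0,.006]
    return np.array([p[0],p[1],0])+Rs@c,Rs@Rp
def darkpts(n,img):
    g=cv2.cvtColor(img,cv2.COLOR_RGB2GRAY).astype(np.float32);g=np.minimum(g,250)
    k=cv2.morphologyEx(g,cv2.MORPH_CLOSE,np.ones((5,5)))-g
    k[g<110]=0;v,u=np.nonzero(k>25);return np.c_[u,v].astype(float),k[v,u]
def rad(n,pts,p,off):
    C,R=plate(p);o,d=ray(n,pts-off);t=((C-o)@R[:,2])/(d@R[:,2]);return np.linalg.norm(o+d*t[:,None]-C,axis=1)
def fit(imgs,p0,balls=(),lock=None):
    D={n:darkpts(n,imgs[n]) for n in imgs};p=np.r_[p0,0,0,0,0]
    for tol in(.006,.004,.003,.0025):
        S={}
        for i,n in enumerate(('scene','top')):
            pts,w=D[n];r=rad(n,pts,p[:5],p[5+2*i:7+2*i])
            for R0 in(.04,.064):
                m=abs(r-R0)<tol;S[n,R0]=(pts[m],np.sqrt(w[m]/60),i)
        def res(q):
            e=[q[5:]/1.0*5]
            for (n,R0),(pts,w,i) in S.items(): e.append((rad(n,pts,q[:5],q[5+2*i:7+2*i])-R0)/.001*w)
            for n,px,X in balls:   # features in stand frame
                i=0 if n=='scene' else 1
                W=Ro.from_euler('z',q[2]).apply(X)+[q[0],q[1],0];e.append((proj(n,W)[0]+q[5+2*i:7+2*i]-px)*3)
            if lock is not None: e.append((q[:3]-lock)/[2e-4,2e-4,2e-3])
            return np.concatenate(e)
        s=least_squares(res,p,loss='soft_l1');p=s.x
    C,R=plate(p[:5])
    print('fit',p.round(4),'n',{k:len(v[0]) for k,v in S.items()},'cost',s.cost.round(1));print('centre',C.round(4),'tilt deg',np.degrees(np.arccos(R[2,2])).round(2),'turns L,R cw',(-p[3:5]/.008).round(2))
    return p
E
python3 - <<'E'
from h import *
I={n:cv2.imread(f"pics/{n}0.png")[:,:,::-1].copy() for n in CAM}
S=lambda *a:np.array(a)/5+[230,205]-.4
T=lambda *a:np.array(a)/5+[235,195]-.4
L=[tri(S(127,82),T(63,357)),tri(S(94,235),T(204,555))];R=[tri(S(399,221),T(404,380)),tri(S(552,374),T(631,468))]
for n,b in(('L',L),('R',R)):
    d=b[0][0]-b[1][0];print(n,[(x.round(4),round(e,2)) for x,e in b],'mid',((b[0][0]+b[1][0])/2).round(4),'len',np.linalg.norm(d).round(4),'dir',np.degrees(np.arctan2(d[1],d[0])).round(1))
mL=(L[0][0]+L[1][0])/2;mR=(R[0][0]+R[1][0])/2;c=onz('top',T(315,272),.06)[0]
v=mL-mR;yaw=np.arctan2(v[1],v[0])-np.pi/2;print('c',c,'yaw',yaw)
b=[('scene',(S(127,82)+S(94,235))/2,[-.08,.082,.106]),('top',(T(63,357)+T(204,555))/2,[-.08,.082,.106])]
for p0 in([c[0],c[1],yaw,.01,-.01],[c[0],c[1],yaw,0,0]): p=fit(I,p0,b)
print('flask top',onz('top',[[413.5,263]],.07),onz('scene',[[421.5,308]],.07)); print('tin',onz('top',[[424,212.5]],.022),'carton',onz('top',[[211,218]],.028),'loupe',onz('top',[[196,301]],.03))
E
```

```text
L [(array([0.5214, 0.0632, 0.1097]), np.float64(0.15)), (array([0.4367, 0.0027, 0.1106]), np.float64(0.09))] mid [0.4791 0.033  0.1101] len 0.1041 dir 35.5
R [(array([ 0.5103, -0.0825,  0.1103]), np.float64(0.01)), (array([ 0.4716, -0.1794,  0.1091]), np.float64(0.1))] mid [ 0.4909 -0.1309  0.1097] len 0.1043 dir 68.3
c [ 0.56359902 -0.04353474  0.06      ] yaw 0.07230157546235438
fit [ 0.5647 -0.0425  0.0681  0.0049 -0.0134  0.0744 -0.1613 -0.0141  0.1327] n {('scene', 0.04): 8, ('scene', 0.064): 15, ('top', 0.04): 72, ('top', 0.064): 116} cost 49.7
centre [ 0.5646 -0.0432  0.0576] tilt deg 6.54 turns L,R cw [-0.62  1.68]
fit [ 0.5648 -0.0426  0.0682 -0.0153 -0.0019 -0.0437 -0.5415  0.1375  0.0545] n {('scene', 0.04): 6, ('scene', 0.064): 19, ('top', 0.04): 72, ('top', 0.064): 116} cost 62.0
centre [ 0.5646 -0.0421  0.0553] tilt deg 5.47 turns L,R cw [1.92 0.23]
flask top [[ 0.5289694  -0.30521326  0.07      ]] [[ 0.53038037 -0.30933547  0.07      ]]
tin [[ 0.6553483  -0.34720745  0.022     ]] carton [[0.64237334 0.16043326 0.028     ]] loupe [[0.44864792 0.18987222 0.03      ]]
```

```bash
sed -i "s/k\[g<110\]=0;v,u=np.nonzero(k>25)/k[g<110]=0;v,u=np.nonzero(k>(6 if n=='scene' else 25))/; s/g=np.minimum(g,250)/pass/; s/np.sqrt(w\[m\]\/60)/np.sqrt(np.minimum(w[m],60)\/(20 if n=='scene' else 60))/" h.py
python3 - <<'E'
from h import *
I={n:cv2.imread(f"pics/{n}0.png")[:,:,::-1].copy() for n in CAM}
S=lambda *a:np.array(a)/5+[230,205]-.4
T=lambda *a:np.array(a)/5+[235,195]-.4
b=[('scene',(S(127,82)+S(94,235))/2,[-.08,.082,.106]),('top',(T(63,357)+T(204,555))/2,[-.08,.082,.106])]
p=fit(I,[.5647,-.0425,.068,.005,-.013],b);p=fit(I,[.5647,-.0425,.068,.01,-.004],b)
W=lambda X:Ro.from_euler('z',p[2]).apply(X)+[p[0],p[1],0]
for y in(.082,-.082):
  print([(z,((proj('scene',W([-.08,y,z]))[0]+p[5:7]+.4-[230,205])*5).round(0)) for z in(0,.03,.04,.05,.06,.07,.08,.12)])
im=cv2.resize(I['scene'][205:325,230:370,::-1],None,fx=5,fy=5,interpolation=cv2.INTER_CUBIC)
C,R=plate(p[:5]);a=np.linspace(0,2*np.pi,90)
for r,z in((.04,0),(.064,0),(.08,0)):
  q=(proj('scene',C+np.c_[r*np.cos(a),r*np.sin(a),0*a+z]@R.T)+p[5:7]+.4-[230,205])*5
  for k in q: cv2.circle(im,tuple(int(v) for v in k),2,(0,0,255),-1)
cv2.imwrite('pics/ov.png',im)
E
```

```text
fit [ 0.565  -0.0424  0.0692  0.0027 -0.0099  0.0162 -0.6889  0.0901  0.2271] n {('scene', 0.04): 149, ('scene', 0.064): 222, ('top', 0.04): 91, ('top', 0.064): 145} cost 170.5
centre [ 0.5649 -0.0429  0.058 ] tilt deg 4.53 turns L,R cw [-0.34  1.23]
fit [ 0.565  -0.0424  0.0692  0.0027 -0.0099  0.0162 -0.6889  0.0901  0.2271] n {('scene', 0.04): 149, ('scene', 0.064): 222, ('top', 0.04): 91, ('top', 0.064): 145} cost 170.5
centre [ 0.5649 -0.0429  0.058 ] tilt deg 4.53 turns L,R cw [-0.34  1.23]
[(0, array([130., 375.])), (0.03, array([125., 317.])), (0.04, array([123., 297.])), (0.05, array([121., 276.])), (0.06, array([119., 256.])), (0.07, array([117., 236.])), (0.08, array([115., 215.])), (0.12, array([108., 130.]))]
[(0, array([472., 521.])), (0.03, array([472., 461.])), (0.04, array([471., 440.])), (0.05, array([471., 419.])), (0.06, array([471., 398.])), (0.07, array([471., 377.])), (0.08, array([471., 356.])), (0.12, array([470., 267.]))]
```

View pics/ov.png

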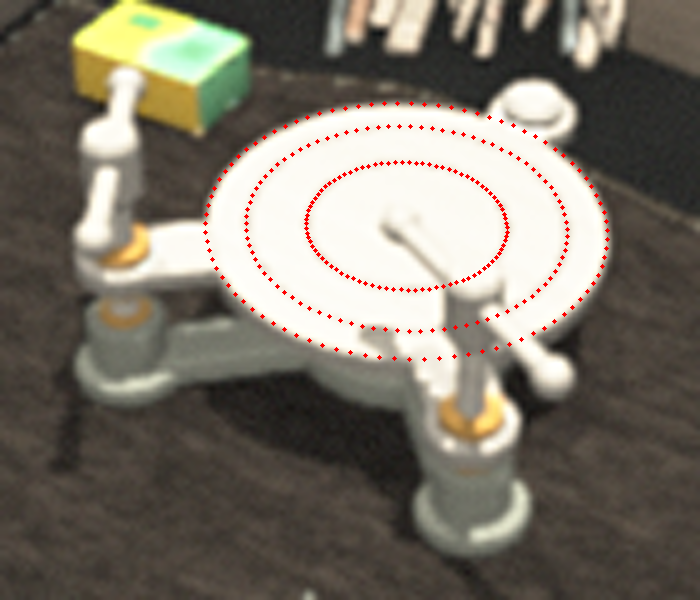

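The overlay matches the plate well. The left ear is about 2.7 mm high, so its screw needs about 0.34 turn ccw. The right ear is about 9.9 mm low, so its screw needs about 1.23 turns cw. I'll grip each head across its bar and twist, left first.

```bash
cat > go.py <<'E'
import sys
from h import *
from rig import manip
s=manip.sense();R=Ro.from_quat(s['tcp_rot']).as_matrix()
x,y,z,a=map(float,sys.argv[1:5])
ang=np.arctan2(R[1,1],R[0,1]);d=R.T@(np.array([x,y,z])-s['eef_pos']);a=np.radians(a)
# wanted vertical tool with y at angle a
Y=np.array([np.cos(a),np.sin(a),0]);Z=np.array([0,0,-1.]);Rt=np.c_[np.cross(Y,Z),Y,Z]
print('t',round(s['clock'],2),'at',s['eef_pos'].round(4),'yang',np.degrees(ang).round(1),'q',s['joint_positions'].round(2),'w',round(s['gripper_width'],3))
print('shift',d.round(4),'rotvec',Ro.from_matrix(R.T@Rt).as_rotvec().round(3))
E
python3 inch.py '-.43 -.42 .05 0 0 2.15 1;-.43 -.42 .05 0 0 2.15 1;-.43 -.42 .05 0 0 2.15 1;-.43 -.42 .05 0 0 2.15 1;-.43 -.42 .05 0 0 2.15 1' 60
python3 go.py .4795 .0339 .19 -54.5
```

```text
clock: 0.6
eef_pos: [0.3302, 0.3532, 0.2292]
tcp_rot: [0.535, 0.845, -0.0, -0.0]
force: [1.2, 1.4, -0.8]
gripper_width: 1.0
grip_force: 0.0
t 0.6 at [0.3302 0.3532 0.2292] yang 25.4 q [-1.09  0.19  0.2   1.97 -0.04  0.99 -0.43] w 1.0
shift [-0.3525 -0.002   0.0392] rotvec [-0.     0.     1.394]
```

```bash

python3 inch.py '-.3525 -.002 .039 0 0 1.394 1;-.3525 -.002 .039 0 0 1.394 1;-.3525 -.002 .039 0 0 1.394 1;-.3525 -.002 .039 0 0 1.394 1;-.3525 -.002 .039 0 0 1.394 1' >/dev/null
python3 go.py .4795 .0339 .145 -54.5
```

```text
t 1.1 at [0.4368 0.129  0.202 ] yang -17.6 q [-0.8   0.18  0.47  2.07 -0.1   0.91 -0.59] w 1.0
shift [-0.0778  0.0694  0.057 ] rotvec [-0.    -0.001  0.644]
```

```bash

python3 inch.py '-.078 .0694 .057 0 0 .644 1;-.078 .0694 .057 0 0 .644 1;-.078 .0694 .057 0 0 .644 1;-.078 .0694 .057 0 0 .644 1;-.078 .0694 .057 0 0 .644 1' >/dev/null
python3 go.py .4795 .0339 .107 -54.5
```

```text
t 1.6 at [0.4793 0.0347 0.1443] yang -54.6 q [-0.68  0.34  0.63  2.08 -0.27  0.8  -0.85] w 1.002
shift [-0.0002  0.0008  0.0373] rotvec [-0.     0.002 -0.001]
```

```bash

python3 inch.py '0 0 .037 0 0 0 1;0 0 .037 0 0 0 .2;0 0 .037 0 0 0 0;0 0 .037 0 0 0 0;0 0 .037 0 0 0 0' 50
python3 inch.py '0 0 0 0 0 0 0;0 0 0 0 0 0 0' 50
```

```text
clock: 2.1
eef_pos: [0.4803, 0.0359, 0.1092]
tcp_rot: [0.951, 0.308, 0.001, -0.0]
force: [0.9, 1.0, -0.5]
gripper_width: 0.327
grip_force: 0.0
clock: 2.3
eef_pos: [0.4816, 0.0342, 0.1097]
tcp_rot: [0.952, 0.307, 0.002, 0.001]
force: [2.8, -5.9, 3.5]
gripper_width: 0.252
grip_force: 48.8
```

```bash

python3 inch.py '0 0 0 0 0 -.15 0;0 0 0 0 0 -.3 0;0 0 0 0 0 -.45 0;0 0 0 0 0 -.6 0;0 0 0 0 0 -.75 0'|grep -E "force|eef"
python3 inch.py '0 0 0 0 0 -.15 0;0 0 0 0 0 -.3 0;0 0 0 0 0 -.45 0;0 0 0 0 0 -.6 0;0 0 0 0 0 -.75 0'|grep -E "force|eef"
python3 inch.py '0 0 0 0 0 -.15 0;0 0 0 0 0 -.3 0;0 0 0 0 0 -.45 0;0 0 0 0 0 -.6 0;0 0 0 0 0 -.6 0'|grep -E "force|eef"
python3 inch.py '0 0 0 0 0 0 1;0 0 0 0 0 0 1;0 0 0 0 0 0 1;0 0 -.06 0 0 0 1;0 0 -.06 0 0 0 1'
python3 go.py .4909 -.1297 .16 142
```

```text
eef_pos: [0.4813, 0.0344, 0.1096]
force: [1.6, -4.9, 4.4]
grip_force: 48.9
eef_pos: [0.481, 0.0343, 0.1097]
force: [0.2, -5.9, 4.2]
grip_force: 49.0
eef_pos: [0.4807, 0.0341, 0.1096]
force: [0.3, -5.6, 6.2]
grip_force: 49.2
clock: 4.3
eef_pos: [0.4815, 0.0363, 0.1715]
tcp_rot: [0.206, 0.978, 0.001, 0.002]
force: [0.8, 0.4, -0.1]
gripper_width: 0.999
grip_force: 0.0
t 4.3 at [0.4815 0.0363 0.1715] yang 66.2 q [-0.24  0.26  0.07  2.03 -0.02  0.85  1.  ] w 0.999
shift [-0.0756 -0.1481  0.0114] rotvec [-0.     0.005 -1.323]
```

```bash

python3 inch.py '-.0756 -.148 0 0 0 -1.32 1;-.0756 -.148 0 0 0 -1.32 1;-.0756 -.148 0 0 0 -1.32 1;-.0756 -.148 0 0 0 -1.32 1;-.0756 -.148 0 0 0 -1.32 1' >/dev/null
python3 inch.py '0 0 0 0 0 -.57 1;0 0 0 0 0 -.57 1;0 0 0 0 0 -.57 1;0 0 0 0 0 -.57 1' >/dev/null
python3 go.py .4909 -.1297 .107 142
python3 - <<'E'
from h import *
from rig import manip
I={n:manip.snapshot(n)['img'] for n in CAM}
for n in I: cv2.imwrite(f'pics/{n}1.png',I[n][:,:,::-1])
a=np.vstack([cv2.resize(I['scene'][205:325,230:390],None,fx=2.5,fy=2.5),cv2.resize(I['top'][195:315,235:395],None,fx=2.5,fy=2.5)])
cv2.imwrite('pics/m1.png',a[:,:,::-1])
E
```

```text
t 5.2 at [ 0.4891 -0.1298  0.1681] yang 138.8 q [ 0.23  0.31 -0.08  1.97  0.03  0.87  2.55] w 0.998
shift [-0.0013 -0.0013  0.0611] rotvec [-0.     0.    -0.056]
```

View pics/m1.png

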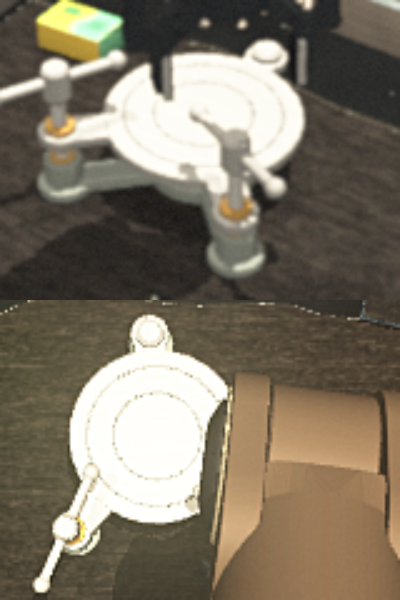

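The left bar has turned as intended, about 120° ccw, and the right bar is unchanged with the gripper poised above it. I'll descend, grip and twist cw by about 5.3 rad.

```bash

python3 inch.py '-.0013 -.001 .03 0 0 -.05 1;-.0013 -.001 .06 0 0 -.05 1;-.0013 -.001 .06 0 0 -.05 0;-.0013 -.001 .06 0 0 -.05 0;-.0013 -.001 .06 0 0 -.05 0' 50|grep -E "force|eef"
python3 inch.py '0 0 0 0 0 0 0;0 0 0 0 0 0 0;0 0 0 0 0 0 0'
```

```text
eef_pos: [0.4915, -0.1299, 0.1094]
force: [-0.5, -0.1, 0.9]
grip_force: 0.0
clock: 6.1
eef_pos: [0.492, -0.1303, 0.1096]
tcp_rot: [-0.432, 0.902, -0.001, 0.001]
force: [0.3, -2.1, 7.3]
gripper_width: 0.25
grip_force: 48.9
```

```bash

python3 inch.py '0 0 0 0 0 .15 0;0 0 0 0 0 .3 0;0 0 0 0 0 .45 0;0 0 0 0 0 .6 0;0 0 0 0 0 .75 0'|grep -E "force|eef"
python3 inch.py '0 0 0 0 0 .15 0;0 0 0 0 0 .3 0;0 0 0 0 0 .45 0;0 0 0 0 0 .6 0;0 0 0 0 0 .75 0'|grep -E "force|eef"
python3 inch.py '0 0 0 0 0 .15 0;0 0 0 0 0 .3 0;0 0 0 0 0 .45 0;0 0 0 0 0 .6 0;0 0 0 0 0 .75 0'|grep -E "force|eef"
python3 inch.py '0 0 0 0 0 .15 0;0 0 0 0 0 .3 0;0 0 0 0 0 .45 0;0 0 0 0 0 .6 0;0 0 0 0 0 .75 0'|grep -E "force|eef"
python3 go.py .4909 -.1297 .107 142
```

```text
eef_pos: [0.4918, -0.1301, 0.1096]
force: [-0.2, -1.0, 7.3]
grip_force: 48.8
eef_pos: [0.4919, -0.1298, 0.1096]
force: [-0.7, 0.6, 8.2]
grip_force: 48.8
eef_pos: [0.4921, -0.1296, 0.1096]
force: [0.4, 0.7, 8.2]
grip_force: 48.9
eef_pos: [0.4925, -0.1296, 0.1096]
force: [2.5, -0.1, 7.7]
grip_force: 48.9
t 8.1 at [ 0.4925 -0.1296  0.1096] yang -30.9 q [-0.35  0.46  0.66  2.05 -0.41  0.76  0.02] w 0.247
shift [-0.0009 -0.0013  0.0026] rotvec [ 0.004  0.004 -3.018]
```

```bash

python3 inch.py '0 0 0 0 0 .15 0;0 0 0 0 0 .3 0;0 0 0 0 0 .45 0;0 0 0 0 0 .6 0;0 0 0 0 0 .75 0'|grep -E "force|eef"
python3 inch.py '0 0 0 0 0 .15 0;0 0 0 0 0 .3 0;0 0 0 0 0 .45 0;0 0 0 0 0 .6 0;0 0 0 0 0 .75 0'|grep -E "force|eef"
python3 inch.py '0 0 0 0 0 .15 0;0 0 0 0 0 .3 0;0 0 0 0 0 .45 0;0 0 0 0 0 .6 0;0 0 0 0 0 .75 0'|grep -E "force|eef"
python3 inch.py '0 0 0 0 0 0 1;0 0 0 0 0 0 1;0 0 0 0 0 0 1;0 0 -.05 0 0 0 1;0 0 -.05 0 0 0 1'
python3 go.py .4909 -.1297 .107 19
```

```text
eef_pos: [0.4927, -0.1298, 0.1097]
force: [1.8, -0.7, 7.3]
grip_force: 48.8
eef_pos: [0.4927, -0.1302, 0.1097]
force: [1.2, -0.8, 7.6]
grip_force: 48.7
eef_pos: [0.4924, -0.1304, 0.1097]
force: [0.3, -2.6, 9.4]
grip_force: 48.9
clock: 10.1
eef_pos: [0.4922, -0.1312, 0.1619]
tcp_rot: [0.822, -0.57, 0.002, -0.001]
force: [0.0, -0.3, -0.4]
gripper_width: 0.997
grip_force: 0.0
t 10.1 at [ 0.4922 -0.1312  0.1619] yang -159.5 q [-0.75  0.69  1.34  2.03 -0.79  1.08 -1.82] w 0.997
shift [-0.002   0.001   0.0548] rotvec [ 0.004 -0.007 -3.115]
```

```bash

python3 inch.py '0 0 0 0 0 -.75 1;0 0 0 0 0 -.75 1;0 0 0 0 0 -.75 1;0 0 0 0 0 -.75 1;0 0 0 0 0 -.75 1'|grep eef
python3 inch.py '0 0 0 0 0 -.75 1;0 0 0 0 0 -.75 1;0 0 0 0 0 -.75 1;0 0 0 0 0 -.75 1;0 0 0 0 0 -.75 1'|grep eef
python3 inch.py '0 0 0 0 0 -.75 1;0 0 0 0 0 -.75 1;0 0 0 0 0 -.75 1;0 0 0 0 0 -.75 1;0 0 0 0 0 -.75 1'|grep eef
python3 inch.py '0 0 0 0 0 -.75 1;0 0 0 0 0 -.75 1;0 0 0 0 0 -.75 1;0 0 0 0 0 -.75 1;0 0 0 0 0 -.75 1'|grep eef
python3 go.py .492 -.1303 .108 26
```

```text
eef_pos: [0.4905, -0.1295, 0.1581]
eef_pos: [0.4905, -0.1296, 0.1582]
eef_pos: [0.4905, -0.1296, 0.1583]
eef_pos: [0.4905, -0.1297, 0.1583]
t 12.1 at [ 0.4905 -0.1297  0.1583] yang 12.8 q [-0.28  0.35  0.55  2.01 -0.24  0.85  0.63] w 1.001
shift [-0.001   0.0013  0.0503] rotvec [ 0.001 -0.    -0.23 ]
```

```bash

python3 inch.py '0 .001 .025 0 0 -.15 1;0 .001 .05 0 0 -.23 1;0 .001 .05 0 0 -.23 0;0 .001 .05 0 0 -.23 0;0 .001 .05 0 0 -.23 0'|grep eef
python3 inch.py '0 0 0 0 0 0 0;0 0 0 0 0 0 0;0 0 0 0 0 0 0'|grep -E "width|force"
python3 inch.py '0 0 0 0 0 .15 0;0 0 0 0 0 .3 0;0 0 0 0 0 .45 0;0 0 0 0 0 .6 0;0 0 0 0 0 .75 0'|grep -E "force|eef"
python3 inch.py '0 0 0 0 0 .15 0;0 0 0 0 0 .3 0;0 0 0 0 0 .45 0;0 0 0 0 0 .6 0;0 0 0 0 0 .75 0'|grep -E "force|eef"
python3 inch.py '0 0 0 0 0 .15 0;0 0 0 0 0 .3 0;0 0 0 0 0 .45 0;0 0 0 0 0 .6 0;0 0 0 0 0 .75 0'|grep -E "force|eef"
python3 inch.py '0 0 0 0 0 0 1;0 0 0 0 0 0 1;0 0 0 0 0 0 1;0 0 -.05 0 0 0 1;0 0 -.1 0 0 0 1'
python3 go.py .529 -.307 .2 0
```

```text
eef_pos: [0.4922, -0.1299, 0.1092]
force: [-0.9, -0.1, 6.3]
gripper_width: 0.249
grip_force: 48.7
eef_pos: [0.4924, -0.1296, 0.1093]
force: [-0.7, -0.7, 4.4]
grip_force: 49.1
eef_pos: [0.4926, -0.1298, 0.1093]
force: [0.7, -1.4, 3.8]
grip_force: 49.1
eef_pos: [0.4926, -0.1301, 0.1093]
force: [0.7, -2.6, 2.6]
grip_force: 48.9
clock: 14.9
eef_pos: [0.4905, -0.1296, 0.2086]
tcp_rot: [0.993, -0.116, -0.002, 0.0]
force: [1.6, -0.1, 0.0]
gripper_width: 1.003
grip_force: 0.0
t 14.9 at [ 0.4905 -0.1296  0.2086] yang -103.3 q [-0.75  0.5   1.24  1.98 -0.54  1.06 -1.06] w 1.003
shift [0.0783 0.1637 0.0085] rotvec [-0.002  0.003 -1.803]
```

```bash

python3 inch.py '.078 .1637 0 0 0 -1.8 1;.078 .1637 0 0 0 -1.8 1;.078 .1637 0 0 0 -1.8 1;.078 .1637 0 0 0 -1.8 1;.078 .1637 0 0 0 -1.8 1' >/dev/null
python3 inch.py '0 0 0 0 0 -.75 1;0 0 0 0 0 -.75 1;0 0 0 0 0 -.75 1;0 0 0 0 0 -.75 1;0 0 0 0 0 -.75 1' >/dev/null
python3 go.py .529 -.307 .12 0
python3 - <<'E'
from h import *
from rig import manip
I={n:manip.snapshot(n)['img'] for n in CAM}
for n in I: cv2.imwrite(f'pics/{n}2.png',I[n][:,:,::-1])
off=np.array([.0162,-.6889,.0901,.2271])
for nm,s in(('0',[.0027,-.0099]),('2',[0,0])):
    J={n:cv2.imread(f'pics/{n}{nm}.png')[:,:,::-1].copy() for n in CAM}
    p=fit(J,[.565,-.0424,.0692]+s,lock=np.array([.565,-.0424,.0692]))
a=np.hstack([cv2.resize(I['scene'][200:350,230:370],None,fx=2.8,fy=2.8,interpolation=2),cv2.resize(I['top'][195:345,235:375],None,fx=2.8,fy=2.8,interpolation=2)])
C,R=plate(p[:5]);t=np.linspace(0,2*np.pi,60)
for r in(.04,.064,.08):
  for i,n,o in((0,'scene',[230,200]),(1,'top',[235,195])):
    q=(proj(n,C+np.c_[r*np.cos(t),r*np.sin(t),0*t]@R.T)+p[5+2*i:7+2*i]+.3-o)*2.8+[i*392,0]
    for k in q: cv2.circle(a,tuple(int(v) for v in k),1,(255,0,0),-1)
cv2.imwrite('pics/m2.png',a[:,:,::-1])
E
```

```text
t 15.9 at [ 0.5295 -0.3069  0.2083] yang -17.0 q [-0.04  0.49  0.69  1.71 -0.35  1.06  0.47] w 0.997
shift [-0.0003 -0.0004  0.0883] rotvec [ 0.    -0.    -0.296]
fit [ 0.565  -0.0424  0.0692  0.0028 -0.0098  0.0053 -0.6583  0.0887  0.245 ] n {('scene', 0.04): 149, ('scene', 0.064): 222, ('top', 0.04): 91, ('top', 0.064): 145} cost 170.2
centre [ 0.5649 -0.0429  0.0581] tilt deg 4.54 turns L,R cw [-0.35  1.23]
fit [ 0.565  -0.0424  0.0692  0.0008  0.0014 -0.0125 -0.4848  0.1088  0.2002] n {('scene', 0.04): 131, ('scene', 0.064): 170, ('top', 0.04): 45, ('top', 0.064): 87} cost 133.0
centre [ 0.565  -0.0424  0.0606] tilt deg 0.43 turns L,R cw [-0.1  -0.18]
```

View pics/m2.png

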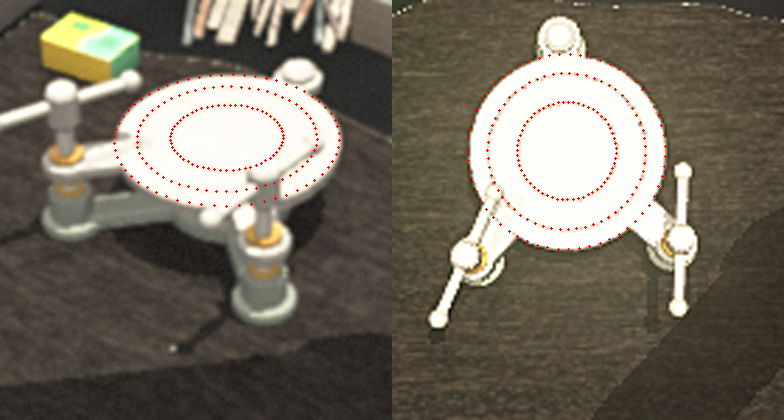

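The overlay fits the plate in both views, and it looks level. The left bar runs (437,320)-(495,190) in the top half and the right bar (679,308)-(683,170). As an independent check I'll compare the brass nut heights.

```bash
python3 - <<'E'
from h import *
W=lambda X:Ro.from_euler('z',.0692).apply(X)+[.565,-.0424,0]
off=np.array([0,-.6])
for f in('scene0','scene2'):
    im=cv2.imread(f'pics/{f}.png');hsv=cv2.cvtColor(im,cv2.COLOR_BGR2HSV).astype(int)
    m=((hsv[...,0]>8)&(hsv[...,0]<25)&(hsv[...,1]>90)&(hsv[...,2]>110)).astype(np.uint8)
    for s,y in(('L',.082),('R',-.082)):
        zs=np.linspace(.02,.09,141);q=np.array([proj('scene',W([-.08,y,z]))[0]+off for z in zs])
        box=m*0;x0,y0=q.min(0).astype(int)-7;x1,y1=q.max(0).astype(int)+7;box[y0:y1,x0:x1]=1
        n,l,st,c=cv2.connectedComponentsWithStats(m*box)
        print(f,s,[(int(st[i,4]),c[i].round(1),'z',zs[np.argmin(abs(q[:,1]-c[i,1]))].round(4),'bot',zs[np.argmin(abs(q[:,1]-(st[i,1]+st[i,3])))].round(4)) for i in range(1,n) if st[i,4]>3])
E
```

```text
scene0 L [(50, array([255.5, 254.4]), 'z', np.float64(0.0635), 'bot', np.float64(0.0525)), (33, array([254.7, 267.8]), 'z', np.float64(0.0305), 'bot', np.float64(0.0225))]
scene0 R [(67, array([323.5, 288.6]), 'z', np.float64(0.05), 'bot', np.float64(0.0395))]
scene2 L [(64, array([253.4, 255. ]), 'z', np.float64(0.062), 'bot', np.float64(0.0525)), (32, array([254.8, 267.8]), 'z', np.float64(0.0305), 'bot', np.float64(0.0225))]
scene2 R [(60, array([323.8, 284.3]), 'z', np.float64(0.06), 'bot', np.float64(0.0515)), (36, array([323.9, 297. ]), 'z', np.float64(0.0295), 'bot', np.float64(0.022))]
```

```bash
for w in 0.5 2 20; do sed "s/q\[5:\]\/1.0\*5/q[5:]*$w/" h.py > h2.py; echo "== $w"; python3 - <<'E'
from h2 import *
for nm,s in(('0',[.0027,-.0099]),('2',[0,0])):
    J={n:cv2.imread(f'pics/{n}{nm}.png')[:,:,::-1].copy() for n in CAM}
    fit(J,[.565,-.0424,.0692]+s,lock=np.array([.565,-.0424,.0692]))
E
done | grep -E "==|fit|tilt"
python3 - <<'E'
from h import *
# flask top rim: dark/bright segmentation in top image: bright plaster disc centre
im=cv2.imread('pics/top0.png');g=cv2.cvtColor(im,cv2.COLOR_BGR2GRAY)
for f,(x,y) in(('top',(413,263)),('scene',(421,308))):
    g=cv2.cvtColor(cv2.imread(f'pics/{f}0.png'),cv2.COLOR_BGR2GRAY)
    b=(g>130).astype(np.uint8);b[:y-20]=0;b[y+20:]=0;b[:,:x-20]=0;b[:,x+20:]=0
    n,l,st,c=cv2.connectedComponentsWithStats(b);i=1+np.argmax(st[1:,4]);print(f,st[i],c[i],onz(f,c[i]-[0,-.48 if f=='scene' else .2],.07))
E
```

```text
== 0.5
fit [ 0.565  -0.0424  0.0692  0.0024 -0.01   -0.0039 -0.7241  0.098   0.2603] n {('scene', 0.04): 149, ('scene', 0.064): 220, ('top', 0.04): 91, ('top', 0.064): 145} cost 164.7
centre [ 0.5649 -0.0428  0.0579] tilt deg 4.51 turns L,R cw [-0.3   1.25]
fit [ 0.565  -0.0424  0.0692  0.0006  0.0013 -0.0188 -0.5284  0.1227  0.2286] n {('scene', 0.04): 131, ('scene', 0.064): 170, ('top', 0.04): 45, ('top', 0.064): 87} cost 130.7
centre [ 0.565  -0.0424  0.0605] tilt deg 0.4 turns L,R cw [-0.07 -0.16]
== 2
fit [ 0.565  -0.0424  0.0692  0.0026 -0.0099 -0.0024 -0.6946  0.0983  0.2594] n {('scene', 0.04): 149, ('scene', 0.064): 221, ('top', 0.04): 91, ('top', 0.064): 145} cost 166.4
centre [ 0.5649 -0.0428  0.058 ] tilt deg 4.52 turns L,R cw [-0.32  1.24]
fit [ 0.565  -0.0424  0.0692  0.0006  0.0013 -0.017  -0.5136  0.1215  0.2241] n {('scene', 0.04): 131, ('scene', 0.064): 170, ('top', 0.04): 45, ('top', 0.064): 87} cost 131.2
centre [ 0.565  -0.0424  0.0605] tilt deg 0.4 turns L,R cw [-0.08 -0.17]
== 20
fit [ 0.5649 -0.0425  0.069   0.0038 -0.0093  0.0062 -0.5096  0.0284  0.156 ] n {('scene', 0.04): 149, ('scene', 0.064): 222, ('top', 0.04): 91, ('top', 0.064): 145} cost 181.9
centre [ 0.5648 -0.043   0.0585] tilt deg 4.63 turns L,R cw [-0.47  1.16]
fit [ 0.5649 -0.0425  0.0692  0.0017  0.0019  0.0008 -0.3333  0.0347  0.0807] n {('scene', 0.04): 132, ('scene', 0.064): 168, ('top', 0.04): 45, ('top', 0.064): 87} cost 138.3
centre [ 0.5649 -0.0425  0.061 ] tilt deg 0.59 turns L,R cw [-0.22 -0.23]
top [404 251  23  23 335] [414.8238806  262.06268657] [[ 0.53152993 -0.30832356  0.07      ]]
scene [406 298  30  19 396] [420.75       307.18181818] [[ 0.5303865  -0.30787726  0.07      ]]
```

The plate is level to about 0.5° whatever fit weighting I use. The flask is at (0.531, -0.308), so I'll grasp it now.

```bash

python3 inch.py '-.002 .001 .05 0 0 -.15 1;-.002 .001 .1 0 0 -.296 1;-.002 .001 .1 0 0 -.296 1;-.002 .001 .1 0 0 -.296 1' >/dev/null
python3 go.py .531 -.308 .038 0
```

```text
t 16.4 at [ 0.5296 -0.3095  0.1085] yang -0.9 q [ 0.06  0.6   0.55  1.79 -0.39  0.87  0.78] w 1.0
shift [0.0015 0.0015 0.0705] rotvec [-0.001 -0.    -0.015]
```

```bash

python3 inch.py '.0015 .0015 .04 0 0 -.015 1;.0015 .0015 .07 0 0 -.015 1;.0015 .0015 .07 0 0 -.015 1;.0015 .0015 .07 0 0 -.015 0;.0015 .0015 .07 0 0 -.015 0' 50
python3 inch.py '0 0 0 0 0 0 0;0 0 0 0 0 0 0;0 0 0 0 0 0 0'
python3 inch.py '0 0 -.02 0 0 0 0;0 0 -.05 0 0 0 0;0 0 -.09 0 0 0 0;0 0 -.13 0 0 0 0;0 0 -.13 0 0 0 0'
python3 go.py .565 -.0424 .17 0
```

```text
clock: 16.9
eef_pos: [0.5331, -0.3088, 0.041]
tcp_rot: [0.705, 0.709, 0.001, 0.002]
force: [-0.9, -0.3, 0.2]
gripper_width: 0.694
grip_force: 0.0
clock: 17.2
eef_pos: [0.533, -0.3087, 0.041]
tcp_rot: [0.705, 0.709, 0.001, 0.002]
force: [-0.1, 0.2, 8.1]
gripper_width: 0.604
grip_force: 50.7
clock: 17.7
eef_pos: [0.5338, -0.3098, 0.1747]
tcp_rot: [0.705, 0.709, 0.002, 0.005]
force: [0.7, -0.5, -5.0]
gripper_width: 0.602
grip_force: 54.3
t 17.7 at [ 0.5338 -0.3098  0.1747] yang 0.3 q [ 0.02  0.52  0.6   1.74 -0.34  0.98  0.75] w 0.602
shift [0.2673 0.0325 0.004 ] rotvec [0.009 0.004 0.005]
```

```bash

python3 inch.py '.03 .004 -.01 0 0 0 0;.07 .01 -.01 0 0 0 0;.11 .015 -.01 0 0 0 0;.15 .02 -.01 0 0 0 0;.19 .025 -.01 0 0 0 0' |grep -E "eef|force"
python3 inch.py '.03 .004 0 0 0 0 0;.055 .006 0 0 0 0 0;.07 .008 0 0 0 0 0;.077 .008 0 0 0 0 0;.077 .008 0 0 0 0 0' |grep -E "eef|force"
python3 go.py .565 -.0424 .103 0
```

```text
eef_pos: [0.5545, -0.1157, 0.1778]
force: [0.2, 0.3, -6.8]
grip_force: 54.1
eef_pos: [0.5624, -0.0402, 0.1779]
force: [-0.4, -0.0, -5.3]
grip_force: 54.2
t 18.7 at [ 0.5624 -0.0402  0.1779] yang 0.4 q [-0.46  0.42  0.58  1.86 -0.28  0.94  0.26] w 0.603
shift [-0.0022  0.0026  0.0749] rotvec [-0.     0.     0.007]
```

```bash

python3 inch.py '-.001 .0026 .03 0 0 0 0;-.0022 .0026 .05 0 0 0 0;-.0022 .0026 .064 0 0 0 0;-.0022 .0026 .068 0 0 0 0;-.0022 .0026 .068 0 0 0 0' |grep -E "eef|force"
python3 inch.py '0 0 .001 0 0 0 0;0 0 .002 0 0 0 0;0 0 .003 0 0 0 0;0 0 .003 0 0 0 0'  |grep -E "eef|force"
```

```text
eef_pos: [0.5651, -0.0435, 0.1099]
force: [1.1, 0.0, -4.1]
grip_force: 54.2
eef_pos: [0.5654, -0.0424, 0.1074]
force: [0.2, -0.6, -5.1]
grip_force: 54.2
```

```bash
python3 inch.py '0 0 .001 0 0 0 0;0 0 .002 0 0 0 0;0 0 .002 0 0 0 0'  |grep -E "eef|force"
```

```text
eef_pos: [0.5652, -0.0425, 0.1049]
force: [-0.3, 0.0, -6.5]
grip_force: 54.2
```

```bash
python3 inch.py '0 0 .0005 0 0 0 0;0 0 .001 0 0 0 0;0 0 .0015 0 0 0 0'  |grep -E "eef|force"
python3 inch.py '0 0 .0005 0 0 0 0;0 0 .001 0 0 0 0'  |grep -E "eef|force"
```

```text
eef_pos: [0.5653, -0.0426, 0.1035]
force: [-0.0, 0.1, -5.4]
grip_force: 54.2
eef_pos: [0.5653, -0.0426, 0.1025]
force: [2.0, -1.3, -5.2]
grip_force: 54.2
```

```bash
python3 inch.py '0 0 .0005 0 0 0 0;0 0 .001 0 0 0 0'  |grep -E "eef|force"
python3 inch.py '0 0 .0005 0 0 0 0;0 0 .0005 0 0 0 0'  |grep -E "eef|force"
```

```text
eef_pos: [0.5653, -0.0426, 0.1015]
force: [-0.7, -0.4, -5.5]
grip_force: 54.2
eef_pos: [0.5653, -0.0426, 0.1012]
force: [-1.3, 0.3, -3.1]
grip_force: 54.5
```

```bash
python3 inch.py '0 0 .0005 0 0 0 0;0 0 .0005 0 0 0 0'  |grep -E "eef|force"
python3 inch.py '0 0 0 0 0 0 .75;0 0 0 0 0 0 .9;0 0 0 0 0 0 1;0 0 0 0 0 0 1;0 0 0 0 0 0 1'
python3 inch.py '0 0 -.03 0 0 0 1;0 0 -.07 0 0 0 1;0 0 -.11 0 0 0 1;0 0 -.12 0 0 0 1;0 0 -.12 0 0 0 1'
python3 go.py .53 -.3 .2 0
```

```text
eef_pos: [0.5653, -0.0426, 0.1011]
force: [-2.8, 0.4, 4.3]
grip_force: 55.1
clock: 21.5
eef_pos: [0.5654, -0.0426, 0.1006]
tcp_rot: [0.705, 0.709, 0.0, 0.0]
force: [-0.4, 0.1, 0.6]
gripper_width: 0.998
grip_force: 0.0
clock: 22.0
eef_pos: [0.5663, -0.0426, 0.2223]
tcp_rot: [0.705, 0.71, 0.002, 0.001]
force: [-0.8, -0.8, -0.6]
gripper_width: 0.998
grip_force: 0.0
t 22.0 at [ 0.5663 -0.0426  0.2223] yang 0.4 q [-0.48  0.38  0.61  1.81 -0.25  1.03  0.24] w 0.998
shift [-0.2572 -0.0381  0.022 ] rotvec [ 0.004 -0.001  0.007]
```

```bash
python3 inch.py '.25 -.03 0 0 0 0 1;.25 -.03 0 0 0 0 1;.25 -.03 0 0 0 0 1;.25 -.03 0 0 0 0 1;.25 -.03 0 0 0 0 1'  >/dev/null
python3 - <<'E'
from h import *
from rig import manip
I={n:manip.snapshot(n)['img'] for n in CAM}
print(manip.sense()['eef_pos'])
p=fit({n:i.copy() for n,i in I.items()},[.565,-.0424,.0692,0,0],lock=np.array([.565,-.0424,.0692]))
a=np.hstack([cv2.resize(I['scene'][185:335,230:370],None,fx=2.8,fy=2.8,interpolation=2),cv2.resize(I['top'][180:330,235:375],None,fx=2.8,fy=2.8,interpolation=2)])
cv2.imwrite('pics/m3.png',a[:,:,::-1])
E
```

```text
[0.53078311 0.21421591 0.21794053]
fit [ 0.565  -0.0424  0.0692  0.0007  0.0018 -0.0116 -0.46    0.139   0.256 ] n {('scene', 0.04): 83, ('scene', 0.064): 157, ('top', 0.04): 89, ('top', 0.064): 116} cost 150.8
centre [ 0.565  -0.0424  0.0607] tilt deg 0.55 turns L,R cw [-0.09 -0.22]
```

View pics/m3.png

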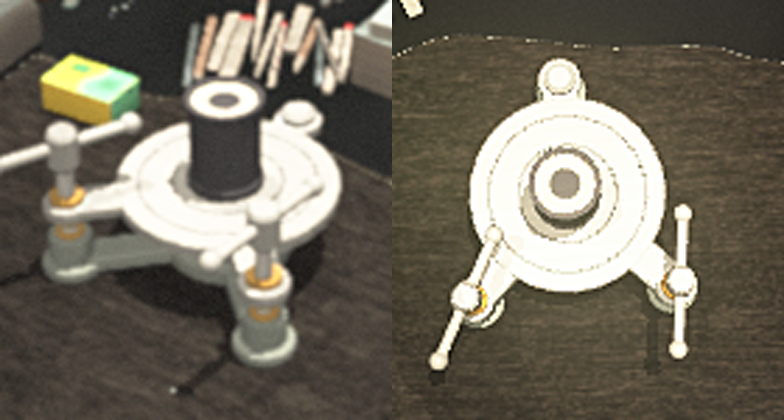

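The flask stands upright at the plate's centre, with its top at about (565,183) in the top half, inside the inner circle. The plate is still level and the gripper is clear.

```bash
python3 inch.py '0 0 0 0 0 0 1;0 0 0 0 0 0 1;0 0 0 0 0 0 1' | grep -E "clock|force"; python3 -c "from rig import manip;print(manip.hand_in())"
```

```text
clock: 22.9
force: [0.4, -1.0, -0.3]
grip_force: 0.0
the job is handed in; nothing more can be done
None
```

I levelled the plate to about 0.5° by camera estimate, set the flask upright in the middle of it and released it, and handed in at 22.9 s; no verdict came back.

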